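# Switch on, select the channel and zero the comparator

### The job

Zero the comparator from its three small control boxes: first push down the raised half of the rocker so that it is fully on, then push the long key of the three-key box fully in, then press the round button right down and keep it held: the program finishes while the fingers still hold the button down. Nothing is to be picked up: leave the short keys out, do not lift or shove the boxes, and leave everything else on the desk alone.

Things in the scene. Friction and masses are not known exactly. Their poses are not given: they have to be found in the camera images.
- switch_box: Grey box 80 (x) x 90 (y) mm, deck 45 mm above the desk, with a broad black V-shaped rocker (pivot along y, 53 mm above the desk, over the centre). Origin: centre of its underside; x runs from its front to its rear, y to its left. Loose, 1.4 kg. Each half is 30 long, 32 wide. Off: the front (-x) half is raised, its outer end 67 mm above the desk, the rear half level. On: front half level, its top 57 mm above the desk.
- rocker_raised_half (a point): Point on the top face of the half of the rocker that is raised at the start (front half), 24 mm from the pivot: the place to push down. It drops about 9 mm to the on position.
- rocker (a joint): Rocker angle, rad: 0 (up to 0.05 at the start) = off, 0.35 = fully on. Friction holds it where it is left; about 4 N downward near the outer end moves it.
- selector: Grey box 80 (x) x 118 (y) mm, deck 45 mm above the desk, with a row of three white push-in keys, 38 mm apart along y, tops at 60 mm above the desk. Origin: centre of its underside; x runs from its front to its rear, y to its left. Loose, 1.4 kg. The long key (52 x 24 mm) is at the right-hand end (y = -38 mm); the two short keys (24 x 24 mm) are at y = 0 and y = +38 mm.
- key_long_top (a point): Centre of the top face of the long key.
- key_long (a joint): How far the long key is pushed in, m: 0 = out, 0.008 = fully in. It has no spring: friction (about 4 N) keeps it where it is left.
- key_mid (a joint): The same for the short key in the middle; it must stay out (0).
- key_end (a joint): The same for the short key at the left-hand end; it must stay out (0).
- zero_box: Grey box 80 (x) x 90 (y) mm, deck 45 mm above the desk, with one round black mushroom button of 40 mm diameter (32 mm flat top) at its centre, top 66 mm above the desk. Origin: centre of its underside; x runs from its front to its rear, y to its left. Loose, 1.4 kg. 
- zero_button_top (a point): Centre of the flat top of the round button; it moves with the button.
- zero_button (a joint): How far the round button is pressed, m: 0 = up, 0.008 = fully down. Sprung: 6 N holds it fully down; it comes up again when let go.
- comparator_stand: Fixed comparator stand, left of the boxes: a black base plate 290 (x) x 200 (y) x 51 mm with an upright column, 28 mm thick and 329 mm high, 107 mm behind (+x) and 29 mm right (-y) of the centre. Origin: centre of its underside. An obstacle on the way from the robot's start on the left: pass above it.
- cup_a: White open specimen cup, 73 mm wide, 41 high, among the boxes; leave alone. Origin: centre of its underside, z up.
- cup_b: Second white specimen cup, 73 mm wide, 41 high, at the front of the desk; leave alone. Origin: centre of its underside, z up.
- tape: Roll of tape lying flat, 100 mm across, 24 high; leave alone. Origin: centre of its underside, z up.
- driver: Dark cordless grip tool, 36 x 135 x 37 mm, lying on the desk; leave alone. Origin: centre of its underside, z up.
- frame: White flat slide frame 105 x 60 x 8 mm; leave alone. Origin: centre of its underside, z up.
- tweezer: Tweezers, 124 mm long, lying flat; leave alone. Origin: centre of its underside, z up.
- basket: Blue perforated basket 308 x 223 x 70 mm with a cup in it, on the left of the desk; leave alone. Origin: centre of its underside, z up.
- cup_c: Third white specimen cup, 73 mm wide, 41 high, standing in the basket; leave alone. Origin: centre of its underside, z up.

How it is judged:
By the outcome, as a careful person would: the job done as asked, in the order asked, and still so for the second after the job is handed in, while the arm keeps its last pose, push and grip.
It also fails if it takes over 51 s, if anything falls off the work surface, if the arm or the gripper's body presses on something with over 40 N, if the wrist force passes 120 N, or if a joint passes its speed limit or range.

### The arm

A 6-joint arm with a two-finger parallel gripper is mounted at the origin on a cart in front of the work surface, level with it; the furniture and walls round the work are solid. World frame = base frame: x ahead of the robot, y to its left, z up, the work surface at z = 0. Lengths are in m, angles in degrees, forces in N, time in s.
With the tool pointing down it reaches from about 0.4 to 0.825 m from the base axis. Payload 7 kg.
Tool frame: the origin (TCP) lies on the centre line of the jaws, within the pads' length; the fingertips stand 14 mm ahead of it and the grasp point (between the pads) lies 5 mm behind it; z points along the fingers, x is the direction in which the jaws open and shut, and the axes are right-handed (so a half turn about z gives the same grasp; the last joint's range is limited). The gripper opens to 88 mm and grips with 3 to 60 N. Pads are 19 mm wide; open, the fingers measure 130 mm over their backs; the gripper's body (78 mm by 193 mm) begins 47 mm behind the grasp point.
Start: joints at [16.507, 20.546, 0.682, 0, -70.136, -16.507], TCP at [0.675, -0, 0.241] pointing down, gripper open.
Joint ranges: [-176.03, 176.03], [-82.01, 121.73], [-58.28, 71.71], [-173.87, 95.51], [-174.79, -0.11], [-173.66, 173.66]. Speed limits (degrees/s): [136.94, 136.94, 172.46, 180, 180, 180].

### API

Orientations are given as [roll, pitch, yaw] about the fixed x, y, z axes, in that order (R = Rz(yaw) Ry(pitch) Rx(roll)).
In Python, from plant import * gives the robot as it stands.
- The arm moves only by the shell command python3 -m handwheel 'ROWS' [OPENING]. ROWS is JSON, a list of rows, each a list of 2 entries, a list of its own where there are three numbers: the shift along the tool's x, y, z each as a share of 0.2 m, from -1 to 1, then the turn, a rotation vector about the tool's x, y, z each as a share of 360 degrees, from -1 to 1. In form: [[[tx, ty, tz], [ax, ay, az]], ...]. A call has 1 to 5 rows; each row is the pose to reach, as a shift and turn from the pose commanded when the call began, along the tool's axes at that moment, turning the shorter way round; what a row does not reach only later rows make up. A row lasts 1/12 s, in which the tool goes at most 41.7 mm and 7.16 degrees, less where a joint would pass 70% of its speed; a pose out of reach is approached as far as the arm can. A call with a number of a shift or a turn outside -1 to 1 is refused whole. A call with a gripper value outside its range is refused whole. OPENING is the closure, from -1 (fully open) to 1 (shut), set as the call begins (- or left out, the last holds). The fingers move at their own pace and stop on an object; the grip force is fixed at half the most. Time passes only in rows, so rows that repeat a pose let the fingers close. It gives the time, the measured TCP pose, the force and the opening at its end, in the units of the state.
- get_obs(): the state, without advancing time (a new reading comes with each control period).
- snapshot(name): name is "scene" or "side" or "wrist"; returns a dict with "color" (420x560x3 uint8, red, green, blue), "z_map" (420x560 float32, m along the optical axis (not along the pixel's ray), 0 where there is no reading), "intrinsics" (3x3 intrinsics, pixels), "rvec" (rotation vector, rad) and "tvec" (3), from world to camera coordinates, as OpenCV has them. Camera axes: x right, y down, z forward; pixel columns grow to the right and rows downward; lengths in m; the calibration is good to about 2 mm. A picture is of the moment at which its call begins.
- close_job(): hands the job in, once; it reports no verdict.
The state is a dict: "clock": time; "joint_pos": joint angles; "qvel": joint speeds; "tau": joint torques, N m; "tool_pos": TCP position; "orientation": TCP orientation; "force": force on the tool from outside, world axes, zero at the start; "moment": the same for the moment, N m; "opening": finger opening in m.
Only numpy, scipy, OpenCV 4.12 (cv2) and the standard library are available. Lean on these libraries where they do the work, as an engineer would, in place of code of your own. Each camera call takes 0.05 s, during which the arm holds its last target. There are 200 camera calls.

## Working session

There is one attempt and no reset: what is moved stays moved. The work goes in short steps, Python scripts to look and compute and a shell command to move; the robot and the scene stay as the last step left them, time stands still between calls to the robot, and variables do not carry over. Pictures are saved under pics/ and viewed, about 8 in all and at most 12, crops included, and the job is handed in when it is done.

```bash
mkdir -p pics; ls
cat > h.py <<'E'
from plant import *
import numpy as np, cv2
def cam(n,save=None):
    s=snapshot(n); 
    s['R']=cv2.Rodrigues(np.array(s['rvec'],float))[0]; s['t']=np.array(s['tvec'],float).ravel(); s['K']=np.array(s['intrinsics'])
    if save: cv2.imwrite('pics/'+save,s['color'][:,:,::-1])
    return s
def pts(s):  # world xyz map from depth
    z=s['z_map']; v,u=np.mgrid[:z.shape[0],:z.shape[1]]
    p=np.stack([u,v,np.ones_like(u)],-1)@np.linalg.inv(s['K']).T*z[...,None]
    return (p-s['t'])@s['R']
def ray(s,u,v,h):
    d=s['R'].T@np.linalg.inv(s['K'])@np.array([u,v,1.]); c=-s['R'].T@s['t']
    return c+d*(h-c[2])/d[2]
E
python3 - <<'E'
from h import *
np.set_printoptions(precision=4,suppress=True)
o=get_obs(); print(o)
for n in ('scene','side','wrist'):
    s=cam(n,n+'0.png'); np.savez(n+'0.npz',**{k:v for k,v in s.items()}); print(n,-s['R'].T@s['t'],s['R'][2])
a=[cv2.imread(f'pics/{n}0.png') for n in('scene','side')]
E
```

```text
pics
{'clock': 0.0, 'joint_pos': array([ 16.508 ,  20.5919,   0.6324,  -0.0188, -70.1359, -16.5088]), 'qvel': array([-0.0107,  0.022 ,  0.036 ,  0.0744,  0.0367,  0.0521]), 'tau': array([ -0.0008, -58.2727,  29.3058,   6.9975,   0.0069,  -0.0002]), 'tool_pos': array([ 0.6745, -0.    ,  0.2396]), 'orientation': array([-179.9898,   -0.0965,  179.9928]), 'force': array([ 0.6739, -0.135 ,  0.5835]), 'moment': array([0.0217, 0.0099, 0.014 ]), 'opening': 0.08759707078954686}
scene [-0.2677 -0.514   1.0447] [ 0.5783  0.3208 -0.7501]
side [-1.2476 -0.4519  0.8943] [ 0.89    0.1852 -0.4166]
wrist [ 0.6745 -0.0715  0.3835] [-0.0015  0.268  -0.9634]
```

View pics/scene0.png

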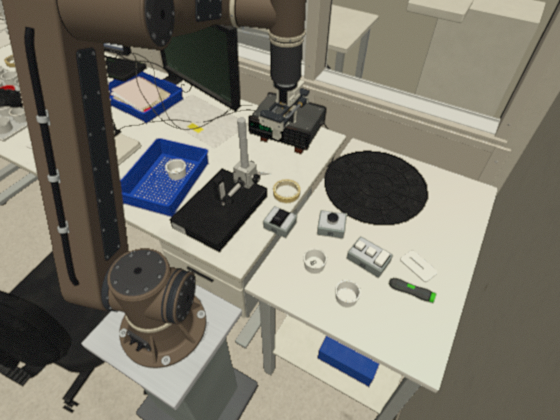

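View pics/side0.png

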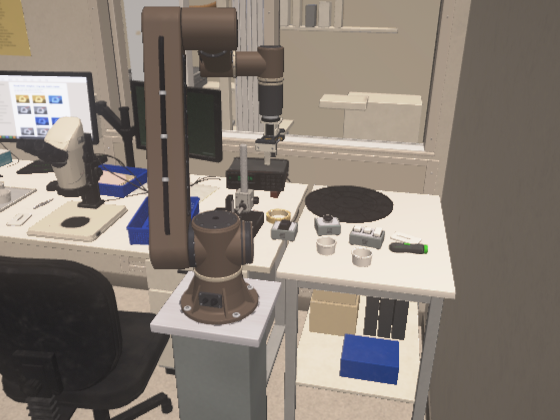

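The scene view shows the rocker box at about (281,221), the zero box at (332,223) and the selector at (370,256). The cups are at (314,261) and (347,293), and the stand base is around (220,207). Next I'll crop the boxes and get depth points.

Run:
```python
from h import *
np.set_printoptions(precision=4,suppress=True)
s=dict(np.load('scene0.npz')); P=pts(s)
c=s['color'][195:305,255:405,::-1]; cv2.imwrite('pics/crop0.png',cv2.resize(c,None,fx=5,fy=5,interpolation=cv2.INTER_CUBIC))
for n,(u0,v0,u1,v1) in dict(sw=(262,203,300,238),sel=(345,236,393,276),zero=(314,207,350,240)).items():
    Q=P[v0:v1,u0:u1]; z=s['z_map'][v0:v1,u0:u1]; C=s['color'][v0:v1,u0:u1]
    for lo,hi in((.035,.050),(.050,.09)):
        m=(Q[...,2]>lo)&(Q[...,2]<hi)&(z>0); q=Q[m]
        (cx,cy),wh,a=cv2.minAreaRect((q[:,:2]*1000).astype(np.float32))
        print(n,lo,m.sum(),q.mean(0),np.median(q[:,2]),q[:,2].max(),'rect',cx,cy,wh,a)
```

```text
sw 0.035 391 [ 0.4569 -0.1099  0.0452] 0.04569584673721237 0.049890890600334074 rect 465.15618896484375 -105.63837432861328 (82.05621337890625, 91.18531799316406) 0.9083201289176941
sw 0.05 156 [ 0.4631 -0.1082  0.0586] 0.05860732724828738 0.07145099243440271 rect 461.27642822265625 -111.8462142944336 (70.0355453491211, 54.726680755615234) 10.298181533813477
sel 0.035 629 [ 0.4732 -0.412   0.0449] 0.04530444323918336 0.04999733178767719 rect 480.6914978027344 -413.2459716796875 (118.92538452148438, 84.7676010131836) 82.83699035644531
sel 0.05 259 [ 0.478  -0.4227  0.0586] 0.059038728325248736 0.0650168542833228 rect 478.3357238769531 -412.9599304199219 (101.22012329101562, 56.637657165527344) 84.08775329589844
zero 0.035 447 [ 0.5335 -0.2616  0.0447] 0.04506047797050538 0.04985740599438473 rect 551.6892700195312 -255.11807250976562 (107.55010986328125, 89.70945739746094) 18.873151779174805
zero 0.05 109 [ 0.5379 -0.2594  0.0635] 0.06509541322332628 0.07009666052780955 rect 545.0492553710938 -266.3821716308594 (63.00666046142578, 54.22639465332031) 28.43758773803711
```

View pics/crop0.png

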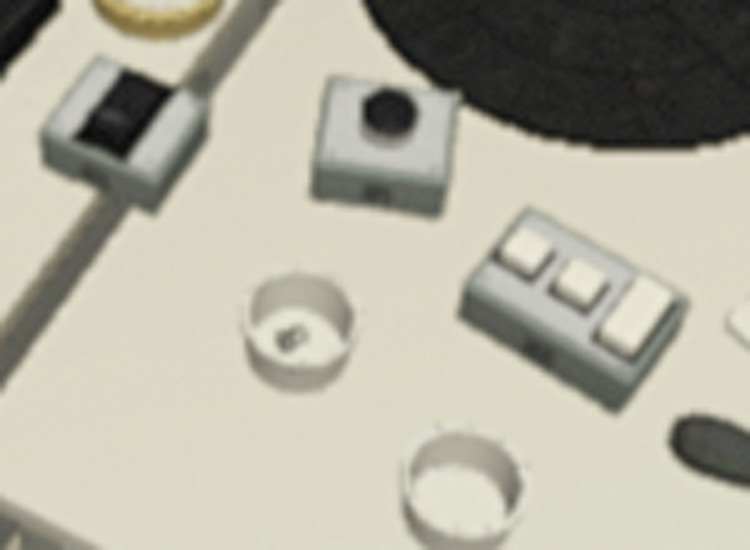

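Run:
```python
from h import *
np.set_printoptions(precision=4,suppress=True)
for n in('scene','side'):
    s=dict(np.load(n+'0.npz')); P=pts(s); z=s['z_map']
    m=(z>0)&(P[...,2]>.12)&(P[...,2]<.34)&(P[...,0]>.3)&(P[...,0]<.85)&(abs(P[...,1])<.4)
    k,l,st,ce=cv2.connectedComponentsWithStats(m.astype(np.uint8))
    for i in range(1,k):
        if st[i,4]>25: q=P[l==i]; print(n,st[i],q.min(0),q.max(0),np.median(q,0))
# rocker (dark), keys (white), button (dark): colour masks, contour -> ray to plane height
s=dict(np.load('scene0.npz'));C=s['color'].astype(int);P=pts(s)
def comp(mask,box,h,mn=15):
    u0,v0,u1,v1=box; M=np.zeros(mask.shape,np.uint8); M[v0:v1,u0:u1]=mask[v0:v1,u0:u1]
    for c in cv2.findContours(M,0,1)[0]:
        if cv2.contourArea(c)<mn: continue
        q=np.array([ray(s,*p,h)[:2] for p in c[:,0,:].astype(float)])*1000
        print(h,cv2.contourArea(c),cv2.minAreaRect(q.astype(np.float32)))
dark=C.max(2)<75
comp(dark,(262,203,300,238),.058); comp(dark,(320,208,342,224),.066)
comp((C.min(2)>200),(352,238,393,270),.060)
# box depth faces, deck only
for n,b in dict(sw=(262,203,300,238),zero=(316,209,347,236),sel=(345,236,393,276)).items():
    u0,v0,u1,v1=b;Q=P[v0:v1,u0:u1].reshape(-1,3);Q=Q[(abs(Q[:,2]-.045)<.004)];print(n,cv2.minAreaRect((Q[:,:2]*1000).astype(np.float32)))
```

```text
scene [ 202   53   39   59 1436] [0.7198 0.2244 0.1801] [0.7835 0.3999 0.3398] [0.7546 0.301  0.2609]
scene [ 248   88   62   52 1190] [ 0.5731 -0.0434  0.12  ] [0.8497 0.2262 0.3399] [ 0.651  -0.0119  0.3139]
scene [233 117  24  63 695] [0.5008 0.0337 0.1203] [0.5789 0.1002 0.3308] [0.5238 0.0613 0.1898]
scene [212 175  13  19 174] [0.397  0.0734 0.1202] [0.4334 0.1053 0.1724] [0.4083 0.0841 0.1532]
scene [252 174   9   7  34] [0.5115 0.0116 0.1204] [0.5399 0.0311 0.1301] [0.5242 0.0196 0.1236]
side [ 188  120   35   42 1238] [0.709  0.2285 0.1804] [0.788  0.3903 0.34  ] [0.7537 0.3042 0.2616]
side [255 128  30  37 563] [ 0.5641 -0.0398  0.2278] [0.7742 0.0422 0.3396] [ 0.6088 -0.0056  0.3146]
side [226 143  58  59 693] [ 0.4806 -0.0243  0.12  ] [0.8493 0.2289 0.3325] [0.526  0.0698 0.1454]
side [225 194   9  16 123] [0.3918 0.0794 0.1212] [0.4302 0.1086 0.172 ] [0.4039 0.0917 0.1487]
0.058 151.0 ((456.9947204589844, -108.58956909179688), (35.3565673828125, 67.43104553222656), 89.48882293701172)
0.066 57.5 ((538.5697021484375, -259.1341857910156), (34.12577819824219, 28.986495971679688), 25.08869743347168)
0.06 70.0 ((475.9080810546875, -450.2899475097656), (19.454692840576172, 46.87576675415039), 81.07154846191406)
0.06 25.0 ((482.1745910644531, -413.2397155761719), (17.3686580657959, 19.714141845703125), 75.79486083984375)
0.06 24.0 ((487.78009033203125, -376.0010986328125), (18.61903190612793, 18.92462921142578), 85.84290313720703)
sw ((465.25543212890625, -106.02513122558594), (82.09245300292969, 90.54792022705078), 0.6362019777297974)
zero ((540.0604248046875, -259.0569152832031), (83.3710708618164, 89.53868103027344), 18.42739486694336)
sel ((481.13818359375, -413.529541015625), (117.43949127197266, 84.86019897460938), 82.02037048339844)
```

View pics/wrist0.png

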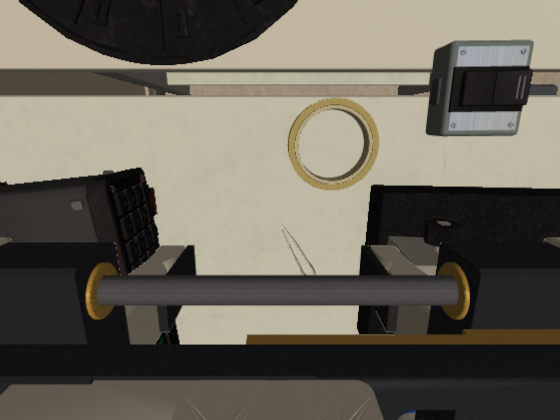

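The wrist view shows the rocker box at (480,90) with the tape at (335,145). The column is at about (0.52, 0.06).

| Target | World position | Notes |
|---|---|---|
| Rocker pivot | (0.463, -0.108) | yaw about 0 |
| Long key | (0.475, -0.450) | yaw about -9 |
| Button | (0.539, -0.259) | |

I'll go to -y first, away from the column, with the fingers shut.

```bash
python3 -m handwheel '[[[0,-0.54,0],[0,0,0]],[[0,-0.54,0],[0,0,0]],[[0,-0.54,0],[0,0,0]],[[0.3,-0.54,0],[0,0,0]],[[0.4,-0.54,0],[0,0,0]]]' 1
python3 -m handwheel '[[[0.2,0,0],[0,0,0]],[[0.4,0,0],[0,0,0]],[[0.6,0,0],[0,0,0]],[[0.79,0,0.0],[0,0,0]],[[0.79,0,0],[0,0,0]]]'
```

```text
clock: 0.57
tool_pos: [0.594, -0.1097, 0.2373]
orientation: [-180.0, -0.3, 179.8]
force: [-1.1, 0.2, 1.3]
opening: 0.0599
clock: 0.98
tool_pos: [0.4305, -0.1084, 0.2406]
orientation: [179.9, -0.0, 179.9]
force: [-0.9, 1.0, -1.2]
opening: 0.0264
```

```bash
python3 -m handwheel '[[[0,0,0.2],[0,0,0]],[[0,0,0.4],[0,0,0]],[[0,0,0.6],[0,0,0]],[[0,0,0.68],[0,0,0]],[[0,0,0.68],[0,0,0]]]'
python3 -m handwheel '[[[0,0,0],[0,0,0]],[[0,0,0],[0,0,0]],[[0,0,0],[0,0,0]]]'
python3 - <<'E'
from h import *
a=cam('scene');b=cam('wrist');o=get_obs();print(o['tool_pos'])
A=cv2.resize(a['color'][170:300,240:400],None,fx=3,fy=3,interpolation=2)[:390]
B=cv2.resize(b['color'],(400,300)); im=np.zeros((390,880,3),np.uint8);im[:,:480]=A;im[:300,480:]=B
cv2.imwrite('pics/p4.png',cv2.resize(im[:,:,::-1],(800,355)))
E
```

```text
clock: 1.4
tool_pos: [0.4339, -0.1083, 0.1009]
orientation: [-180.0, -0.4, 180.0]
force: [-0.9, -1.3, -0.3]
opening: 0.0007
clock: 1.65
tool_pos: [0.4384, -0.1079, 0.1062]
orientation: [180.0, 0.2, -180.0]
force: [0.5, 0.3, 0.6]
opening: 0.0006
[ 0.43797937 -0.10789188  0.1059663 ]
```

View pics/p4.png

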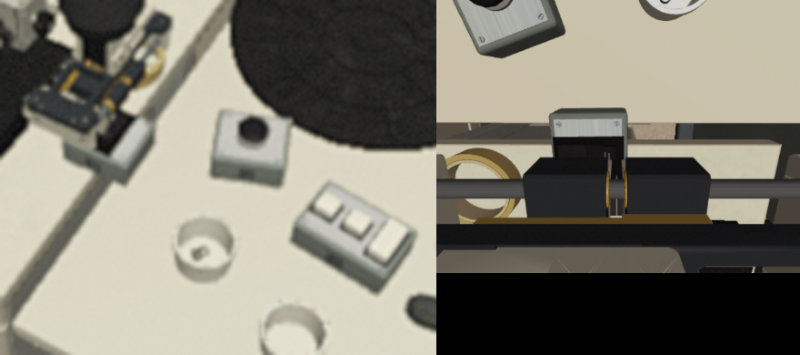

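The wrist view puts the box centre about 29 mm beyond the tool axis (px 590 against 618), so the pivot is at x≈0.466. The fingers sit over the outer end of the raised half, aligned in y. I'll press in steps.

```bash
python3 -m handwheel '[[[-0.015,0,0.06],[0,0,0]],[[-0.015,0,0.1],[0,0,0]],[[-0.015,0,0.12],[0,0,0]],[[-0.015,0,0.14],[0,0,0]],[[-0.015,0,0.15],[0,0,0]]]'
python3 -m handwheel '[[[0,0,0.005],[0,0,0]],[[0,0,0.01],[0,0,0]],[[0,0,0.015],[0,0,0]],[[0,0,0.02],[0,0,0]],[[0,0,0.02],[0,0,0]]]'
```

```text
clock: 2.17
tool_pos: [0.4388, -0.1082, 0.0742]
orientation: [-180.0, -0.1, 180.0]
force: [-4.7, 0.2, 4.9]
opening: 0.0006
clock: 2.58
tool_pos: [0.4399, -0.1081, 0.071]
orientation: [-180.0, -0.0, -180.0]
force: [-4.6, -0.2, 8.3]
opening: 0.0002
```

```bash
python3 -m handwheel '[[[0,0,0.005],[0,0,0]],[[0,0,0.01],[0,0,0]],[[0,0,0.01],[0,0,0]],[[0,0,0.01],[0,0,0]]]'
python3 -m handwheel '[[[0,0,0.005],[0,0,0]],[[0,0,0.01],[0,0,0]],[[0,0,0.01],[0,0,0]],[[0,0,0.01],[0,0,0]]]'
```

```text
clock: 2.92
tool_pos: [0.4399, -0.1082, 0.0705]
orientation: [-180.0, 0.0, -180.0]
force: [-12.3, 2.9, 30.3]
opening: 0.0008
clock: 3.25
tool_pos: [0.44, -0.1083, 0.0699]
orientation: [-179.9, 0.0, -179.9]
force: [-19.3, 6.1, 52.9]
opening: 0.0007
```

The force rose hard at a tip height of 56.5 mm, which is the level stop. I'll lift, move over to the long key and yaw by -9° (tool z +0.025).

```bash
python3 -m handwheel '[[[0,0,-0.1],[0,0,0]],[[0,0,-0.3],[0,0,0]],[[0,0,-0.5],[0,0,0]],[[0,-0.2,-0.5],[0,0,0]],[[0,-0.4,-0.5],[0,0,0]]]'
python3 -m handwheel '[[[0,-0.2,0],[0,0,0]],[[0,-0.4,0],[0,0,0]],[[0,-0.6,0],[0,0,0]],[[0,-0.8,0],[0,0,0]],[[-0.1,-1,0],[0,0,0]]]'
python3 -m handwheel '[[[-0.08,-0.2,0],[0,0,0.01]],[[-0.08,-0.31,0],[0,0,0.025]],[[-0.08,-0.31,0],[0,0,0.025]],[[-0.08,-0.31,0],[0,0,0.025]],[[-0.08,-0.31,0],[0,0,0.025]]]'
python3 - <<'E'
from h import *
np.set_printoptions(precision=4,suppress=True)
a=cam('scene');b=cam('wrist');o=get_obs();print(o['tool_pos'],o['orientation'])
A=cv2.resize(a['color'][195:275,250:400],None,fx=5,fy=5,interpolation=2)
B=cv2.resize(b['color'],(400,300))
cv2.imwrite('pics/p5a.png',A[:,:,::-1]);cv2.imwrite('pics/p5b.png',b['color'][:,:,::-1])
np.savez('scene1.npz',**a);P=pts(a)
q=P[203:238,262:300].reshape(-1,3)
m=(abs(q[:,1]+.108)<.012)
for lo in np.arange(.425,.51,.008):
    k=m&(q[:,0]>lo)&(q[:,0]<lo+.008); print(round(lo+.004,3),k.sum(),np.median(q[k,2]) if k.any() else '')
E
```

```text
clock: 3.67
tool_pos: [0.4434, -0.1875, 0.1703]
orientation: [-180.0, 0.5, -179.7]
force: [1.2, 0.5, -0.2]
opening: 0.0001
clock: 4.08
tool_pos: [0.4571, -0.3876, 0.167]
orientation: [-180.0, 0.1, 179.9]
force: [0.8, 1.6, -0.2]
opening: 0.0005
clock: 4.5
tool_pos: [0.4746, -0.4472, 0.1661]
orientation: [180.0, 0.0, 171.0]
force: [-0.1, 1.5, -0.2]
opening: 0.0002
[ 0.4748 -0.4465  0.1669] [-179.9949    0.0355  171.0983]
0.429 62 0.031248932930063207
0.437 30 0.05285350870907011
0.445 17 0.05666588348805405
0.453 14 0.05579622214860779
0.461 15 0.057929561412732235
0.469 19 0.059488619430587655
0.477 18 0.06179939252391989
0.485 16 0.06331211672422277
0.493 10 0.06485617107952865
0.501 1 0.046368047866762595
0.509 0
```

View pics/p5a.png

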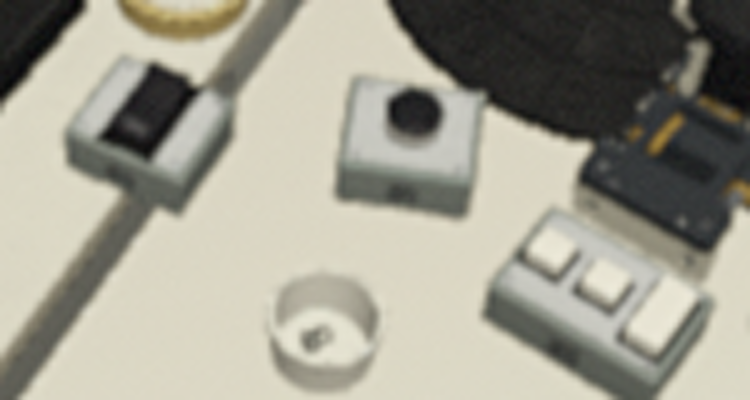

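View pics/p5b.png

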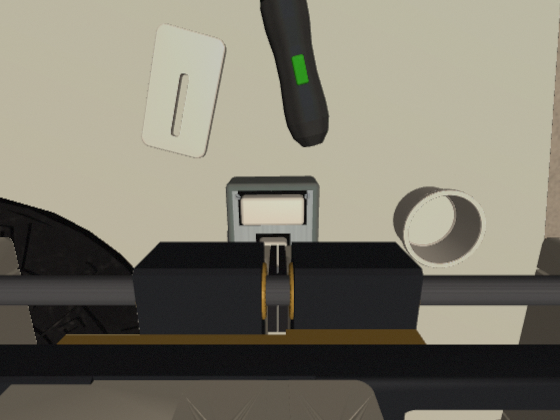

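The crop shows the rocker now tilted the other way: depth gives the front level at 56 mm and the rear up to 65 mm. In the wrist view the long key is centred at about (272,210), square to the tool. I'll check it by ray casting.

Run:
```python
from h import *
np.set_printoptions(precision=4,suppress=True)
b=cam('wrist');o=get_obs();C=b['color'].astype(int)
M=np.zeros(C.shape[:2],np.uint8);M[190:230,232:312]=(C.min(2)>150)[190:230,232:312]
c=max(cv2.findContours(M,0,1)[0],key=cv2.contourArea);print(cv2.boundingRect(c))
q=np.array([ray(b,*p,.06)[:2] for p in c[:,0].astype(float)])*1000;print(cv2.minAreaRect(q.astype(np.float32)))
for p in((228,180),(318,180)):print(ray(b,*p,.045))
R=cv2.Rodrigues(np.zeros(3))[0]
tp=o['tool_pos'];print(tp)
for d in(0,.014):
  x=b['K']@(b['R']@(tp-[0,0,d])+b['t']);print(x[:2]/x[2])
```

```text
(242, 198, 62, 26)
((478.0257263183594, -448.94866943359375), (20.976863861083984, 49.15785598754883), 81.07569122314453)
[ 0.5114 -0.4768  0.045 ]
[ 0.4371 -0.4652  0.045 ]
[ 0.4749 -0.4464  0.167 ]
[276.4112 273.1269]
[276.49   261.1536]
```

```bash
python3 -m handwheel '[[[-0.005,-0.015,0.15],[0,0,0]],[[-0.005,-0.015,0.3],[0,0,0]],[[-0.005,-0.015,0.4],[0,0,0]],[[-0.005,-0.015,0.44],[0,0,0]],[[-0.005,-0.015,0.44],[0,0,0]]]'
python3 -m handwheel '[[[0,0,0.01],[0,0,0]],[[0,0,0.02],[0,0,0]],[[0,0,0.03],[0,0,0]],[[0,0,0.035],[0,0,0]],[[0,0,0.04],[0,0,0]]]'
python3 -m handwheel '[[[0,0,0.005],[0,0,0]],[[0,0,0.01],[0,0,0]],[[0,0,0.015],[0,0,0]],[[0,0,0.02],[0,0,0]],[[0,0,0.02],[0,0,0]]]'
```

```text
clock: 5.07
tool_pos: [0.4744, -0.4491, 0.077]
orientation: [179.9, -0.2, 171.1]
force: [0.5, 0.1, 0.0]
opening: 0.0005
clock: 5.48
tool_pos: [0.4761, -0.4508, 0.0719]
orientation: [-179.9, 0.1, 171.0]
force: [1.3, 0.8, 5.1]
opening: 0.0006
clock: 5.9
tool_pos: [0.4757, -0.4507, 0.0667]
orientation: [-180.0, 0.1, 171.0]
force: [3.1, -0.1, 4.4]
opening: 0.0003
```

```bash
python3 -m handwheel '[[[0,0,0.005],[0,0,0]],[[0,0,0.01],[0,0,0]],[[0,0,0.01],[0,0,0]],[[0,0,0.01],[0,0,0]]]'
python3 -m handwheel '[[[0,0,0.005],[0,0,0]],[[0,0,0.01],[0,0,0]],[[0,0,0.01],[0,0,0]],[[0,0,0.01],[0,0,0]]]'
```

```text
clock: 6.23
tool_pos: [0.4757, -0.4508, 0.0662]
orientation: [-179.9, 0.1, 171.0]
force: [0.3, 3.1, 13.5]
opening: 0.0004
clock: 6.57
tool_pos: [0.4758, -0.4509, 0.066]
orientation: [-179.9, 0.1, 171.1]
force: [-2.2, 6.5, 25.9]
opening: 0.0002
```

The key stopped at a tip height of 52 mm, so it is fully in. Next I'll lift and go over the button.

```bash
python3 -m handwheel '[[[0,0,-0.1],[0,0,0]],[[0,0,-0.2],[0,0,0]],[[0,0,-0.35],[0,0,0]],[[0,0,-0.5],[0,0,0]],[[0,0,-0.5],[0,0,0]]]'
python3 -m handwheel '[[[-0.03,0.2,0],[0,0,0]],[[-0.07,0.4,0],[0,0,0]],[[-0.1,0.6,0],[0,0,0]],[[-0.13,0.8,0],[0,0,0]],[[-0.16,1,0],[0,0,0]]]'
python3 -m handwheel '[[[0,0,0],[0,0,0]],[[0,0,0],[0,0,0]],[[0,0,0],[0,0,0]]]'
python3 - <<'E'
from h import *
np.set_printoptions(precision=4,suppress=True)
a=cam('scene');b=cam('wrist');o=get_obs();print(o['tool_pos'],o['orientation'])
A=cv2.resize(a['color'][195:285,250:400],None,fx=3,fy=3,interpolation=2)
im=np.zeros((420,800,3),np.uint8);im[:270,:450]=A;im[:315,450:]=cv2.resize(b['color'],(420,315))[:,:350]
cv2.imwrite('pics/p7.png',im[:,:,::-1])
P=pts(a); C=a['color'].astype(int)
for n,y in(('long',(475.9,-450.3)),('mid',(482.,-413)),('end',(488,-376))):
    d=np.linalg.norm(P[...,:2]*1000-np.array(y),axis=2); print(n,np.median(P[(d<9)][:,2]),(d<9).sum())
C=b['color'].astype(int);dark=(C.max(2)<70).astype(np.uint8)
tp=o['tool_pos']; x=b['K']@(b['R']@(np.array([.539,-.259,.066]))+b['t']);print('button expected px',x[:2]/x[2])
E
```

```text
clock: 6.98
tool_pos: [0.4763, -0.4519, 0.1681]
orientation: [-179.8, 0.3, 171.0]
force: [0.8, -0.5, 1.9]
opening: 0.0001
clock: 7.4
tool_pos: [0.5366, -0.2561, 0.1613]
orientation: [180.0, -0.2, 170.9]
force: [0.3, -0.5, 0.1]
opening: 0.0002
clock: 7.65
tool_pos: [0.5371, -0.2576, 0.1617]
orientation: [180.0, -0.1, 171.0]
force: [-0.3, -0.9, -0.4]
opening: 0.0002
[ 0.5371 -0.2587  0.162 ] [-179.999    -0.0898  170.9295]
long 0.052256325173098944 24
mid 0.05970800820069577 22
end 0.05885479400278699 22
button expected px [273.9438 216.3316]
```

View pics/p7.png

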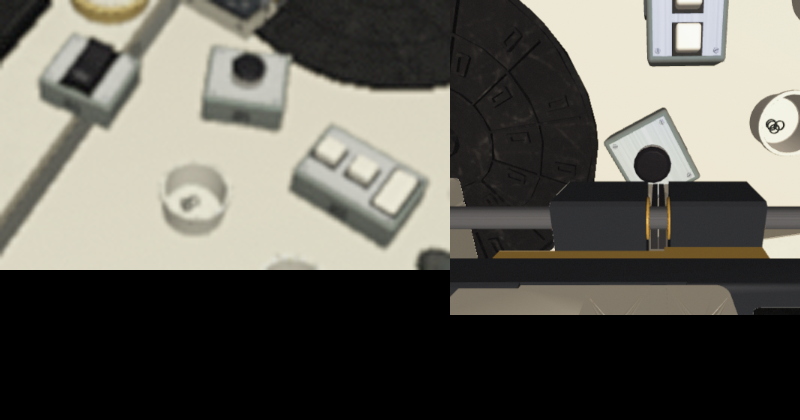

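Depth shows the long key at 52 mm and the short keys at about 60 mm (still out). The button is seen at about (269,220) against (274,216) expected, so I'll shift about 3 mm in +x and press.

```bash
python3 -m handwheel '[[[-0.015,0,0.15],[0,0,0]],[[-0.015,0,0.28],[0,0,0]],[[-0.015,0,0.35],[0,0,0]],[[-0.015,0,0.38],[0,0,0]],[[-0.015,0,0.39],[0,0,0]]]'
python3 -m handwheel '[[[0,0,0.01],[0,0,0]],[[0,0,0.02],[0,0,0]],[[0,0,0.03],[0,0,0]],[[0,0,0.04],[0,0,0]],[[0,0,0.05],[0,0,0]]]'
python3 -m handwheel '[[[0,0,0.005],[0,0,0]],[[0,0,0.01],[0,0,0]],[[0,0,0.01],[0,0,0]],[[0,0,0.01],[0,0,0]]]'
```

```text
clock: 8.17
tool_pos: [0.5397, -0.2594, 0.0831]
orientation: [-180.0, -0.2, 170.9]
force: [-0.4, -0.1, 0.4]
opening: 0.0005
clock: 8.58
tool_pos: [0.5416, -0.2587, 0.0754]
orientation: [-180.0, 0.1, 171.0]
force: [-0.4, -1.1, 3.4]
opening: 0.0006
clock: 8.92
tool_pos: [0.5416, -0.2586, 0.0732]
orientation: [-180.0, 0.1, 171.0]
force: [1.2, -2.7, 6.1]
opening: 0.0004
```

```bash
python3 -m handwheel '[[[0,0,0.005],[0,0,0]],[[0,0,0.01],[0,0,0]],[[0,0,0.015],[0,0,0]],[[0,0,0.015],[0,0,0]],[[0,0,0.015],[0,0,0]]]'
python3 -m handwheel '[[[0,0,0.005],[0,0,0]],[[0,0,0.005],[0,0,0]],[[0,0,0.005],[0,0,0]],[[0,0,0.005],[0,0,0]],[[0,0,0.005],[0,0,0]]]'
python3 - <<'E'
from h import *
a=cam('scene')
cv2.imwrite('pics/p8.png',cv2.resize(a['color'][185:285,240:400],None,fx=5,fy=5,interpolation=2)[:,:,::-1])
o=get_obs();print(o['tool_pos'],o['force'])
E
```

```text
clock: 9.33
tool_pos: [0.5417, -0.2587, 0.0721]
orientation: [-180.0, 0.1, 171.1]
force: [-4.3, -0.1, 20.2]
opening: 0.0005
clock: 9.75
tool_pos: [0.5417, -0.2587, 0.072]
orientation: [-179.9, 0.1, 171.1]
force: [-7.4, 3.1, 28.9]
opening: 0.0005
[ 0.5417547  -0.25871638  0.0719895 ] [-6.9551617   3.61060927 28.68356137]
```

View pics/p8.png

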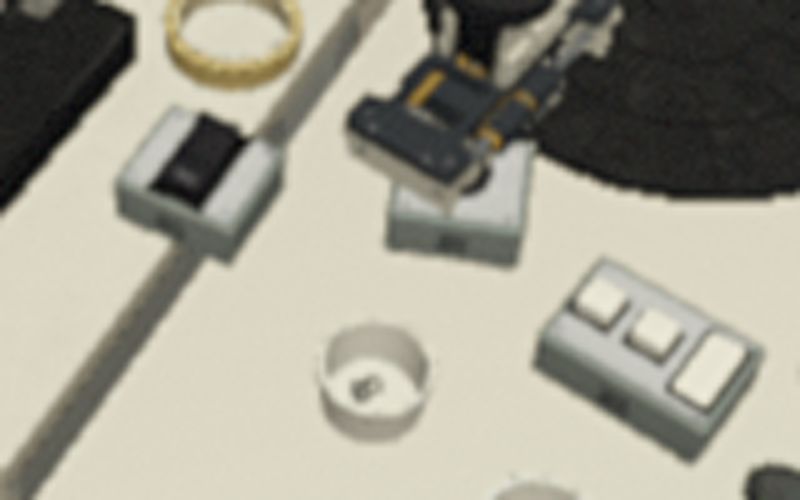

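The crop shows the fingers on the button at (470,185), the rocker on at (200,160), the long key in at (710,370) and both short keys out. The button is at its stop: the TCP is at 72.0 mm, so the tip is at 58 mm, with 29 N.

```bash
python3 -c "
from plant import *
print(close_job()); o=get_obs(); print(o['clock'],o['tool_pos'],o['force'])"
```

```text
the job is handed in; nothing more can be done
None
the job is handed in; nothing more can be done
```

I did the three steps in the order asked and handed the job in at about 10 s, with the shut fingers still holding the button down.

- **Rocker:** I pushed the raised front half down until it stopped, with the fingertips at about 56 mm and up to 53 N. Depth afterwards showed the front half level at about 56 mm and the rear half raised to about 65 mm.
- **Long key:** I pushed it to its stop at a fingertip height of 52 mm. Depth showed its top at 52 mm and the short keys at about 60 and 59 mm, so they are still out.
- **Round button:** It is held at its stop, with the fingertips at 58 mm (8 mm of travel) and about 29 N.

The last picture showed the rocker on, the long key in, the short keys out and no box visibly out of place. No check failed. The only disagreement was the button's position, which the wrist view put about 4 mm away from the scene view; I aimed between the two. The state could not be read after handing in, so nothing was checked beyond that point.

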